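# Close a flow-cell clamp over its chip and hold it shut

## Robot

A 7-joint arm with a two-finger parallel gripper is mounted at the origin on a cart in front of the work surface, level with it; the furniture and walls round the work are solid. World frame = base frame: x ahead of the robot, y to its left, z up, the work surface at z = 0. Lengths are in m, angles in rad, forces in N, time in s.
With the tool pointing down it reaches from about 0.4 to 0.85 m from the base axis. Payload 10.4 kg.
Tool frame: the origin (TCP) lies midway between the tips of the shut fingers; the grasp point (between the pads) lies 19 mm behind it; z points along the fingers, y is the line along which they close (so a half turn about z gives the same grasp; the last joint's range is limited). The gripper opens to 87 mm and grips with 3 to 60 N. Pads are 19 mm wide; open, the fingers measure 117 mm over their backs; the gripper's body (75 mm by 190 mm) begins 51 mm behind the grasp point.
Start: joints at [-1.356, 0.332, -0.065, 1.46, 0.022, 1.35, -0.088], TCP at [0.147, 0.607, 0.223] pointing down, gripper open.
Joint ranges: [-2.6, 2.6], [-0.5, 2.12], [-1.47, 1.34], [0.16, 2.42], [-1.27, 4.41], [0.06, 2.06], [-2.6, 2.6]. Speed limits (rad/s): [2.22, 2.22, 2.79, 2.79, 3.14, 3.14, 3.14].

## Interface

Orientations are given as a unit quaternion [x, y, z, w].
In Python, from bench import r gives the robot as it stands.
- The arm moves only by the tool apply_moves, never from a script. Its argument "steps" is a list of rows, each a list of 7 numbers: the turn, a rotation vector about the tool's x, y, z in rad, then the shift along the tool's x, y, z in mm, then the opening, from -1 (shut) to 1 (fully open). In form: [[ax, ay, az, x, y, z, claw], ...]. A call has 1 to 20 rows; each row is the pose to reach, as a shift and turn from the pose commanded when the call began, along the tool's axes at that moment; what a row does not reach only later rows make up. A row lasts 1/12 s, in which the tool goes at most 41.7 mm and 7.16 degrees, less where a joint would pass 70% of its speed; a pose out of reach is approached as far as the arm can. A call with a gripper value outside its range is refused whole. The fingers move at their own pace and stop on an object; "force" is the grip in N (left out, the last holds). Time passes only in rows, so rows that repeat a pose let the fingers close. It gives the time, the measured TCP pose, the force, the opening and the grip force at its end, in the units of the state.
- r.read_state(): the state, without advancing time (a new reading comes with each control period).
- r.camera(name): name is "scene" or "top" or "wrist"; returns a dict with "pixels" (420x560x3 uint8, red, green, blue), "z_map" (420x560 float32, m along the optical axis (not along the pixel's ray), 0 where there is no reading), "fovy" (degrees; the focal length in pixels is half the picture's height over the tangent of half this angle, whatever the lens; pixels are square), "cx", "cy" (the principal point, pixels), "position" and "orientation" of the camera in the world. Camera axes: x right, y down, z forward; pixel columns grow to the right and rows downward; lengths in m; the calibration is good to about 2 mm. A picture is of the moment at which its call begins.
- r.close_job(): hands the job in; it is judged then, once.
The state is a dict: "time": time; "joint_positions": joint angles; "joint_vel": joint speeds; "joint_torque": joint torques, N m; "ee_pos": TCP position; "eef_rot": TCP orientation; "ft_force": force on the tool from outside, world axes, zero at the start; "torque": the same for the moment, N m; "width": finger opening in m; "grip_force": force on a finger pad.
Only numpy, scipy, OpenCV 4.12 (cv2) and the standard library are available. Lean on these libraries where they do the work, as an engineer would, in place of code of your own. Each camera call takes 0.05 s, during which the arm holds its last target. There are 200 camera calls.

## Task

Load the amber flow chip into the nest of the flow-cell clamp, let go of it there, then fit the black cover over it on its two dowels (the large hole goes on the large dowel) and press it down against the sprung pad until it lies flush on the clamp's base. Finish still holding the cover pressed shut, so that a colleague can drive the four screws. Leave the other things on the desk where they are.

Things in the scene. Friction and masses are not known exactly. Their poses are not given: they have to be found in the camera images.
- clamp_base: Lower half of the clamp, fixed to the desk: an aluminium slab 86 x 152 mm (x, y), its top at z = 16 mm, with a black block at each end whose flat tops (the land) are at z = 34 mm. Two upright steel dowels on the centre line rise from the land to z = 54 mm. Origin: centre of its underside, on the desk; y along its length, z up.
- nest (a point): Centre of the pad's top in the nest, 26 mm above the base's origin. The nest takes the chip: 33 x 73 mm (x, y), walled up to the land, top edges rounded by 3 mm; its long sides are open for fingers over the middle 48 mm, down to the slab. Moves down with the pad.
- large_dowel (a point): Centre of the top of the large dowel, 12 mm diameter, at y = +54 mm, z = 54 mm in the base's frame; the last 5 mm are tapered.
- small_dowel (a point): Centre of the top of the small dowel, 8 mm diameter, at y = -54 mm, z = 54 mm in the base's frame; the last 5 mm are tapered.
- pressure_pad (a joint): Spring pad with a blue face, 22 x 62 mm, at the bottom of the nest; m of downward travel: 0 = up (top at z = 26 mm), 0.006 = its stop. It pushes up with 6 N at 0 and 12 N at 0.004, where the cover lies flush on the land with the chip in place. It carries the weight of chip and cover without moving and lifts the cover again when the press is let go.
- chip: Amber chip cartridge, a plain block 30 x 70 x 12 mm (x, y, z), 0.045 kg, with a white meander line on top. Origin: centre of its underside; y along its length, z up. Fits the nest either way round; on the pad its underside is at z = 26 mm in the base's frame, its top 4 mm above the land. Taken across its 30 mm width, at the middle.
- cover: Upper half of the clamp, about 0.26 kg: a black plate 80 x 144 x 14 mm (x, y, z) with an aluminium grip block on top. Origin: centre of the plate's flat underside; y along its length, z up. Closed, its axes and centre coincide with the base's, its underside at z = 34 mm there; at the start its yaw is within 40 degrees of that.
- cover_grip (a point): Centre of the cover's aluminium grip block, 31 mm above the cover's origin: the block is 28 x 60 mm (x, y), from z = 14 to 48 mm. Hold it across its 28 mm. A brass hose barb sticks out 17 mm from each short end at z = 38 mm.
- large_hole (a point): Lower mouth of the cover's large hole, 14 mm wide, through, chamfered by 2 mm, at y = +54 mm of the cover's origin; goes on the large dowel.
- small_hole (a point): Lower mouth of the cover's small hole, 10 mm wide, through, chamfered by 2 mm, at y = -54 mm of the cover's origin; goes on the small dowel.
- timer: White bench timer lying at the back, 62 x 68 x 18 mm; bystander. Origin: centre of its underside.
- jar: Clear sample jar with a yellow lid, 55 mm wide, 68 mm tall; bystander. Origin: centre of its underside.
- slide_box: Blue slide box, 176 x 88 x 38 mm, at the right edge; bystander. Origin: centre of its underside.
- stapler: Red and black stapler, 34 x 135 x 44 mm, at the near right; bystander. Origin: centre of its underside.
- micropipette: Grey micropipette lying in front of the drawers, 51 x 242 x 29 mm; bystander. Origin: centre of its underside.
Mind the look-alikes: they are no part of the job. Of the things that look like the chip, take the one that is nearest to the robot's base at the start.

How it is judged:
By the outcome, as a careful person would: the job done as asked, in the order asked, and still so for the second after the job is handed in, while the arm keeps its last pose, push and grip.
It also fails if it takes over 51 s, if anything falls off the work surface, if the arm or the gripper's body presses on something with over 40 N, if the wrist force passes 120 N, or if a joint passes its speed limit or range.

## Working session

There is one attempt and no reset: what is moved stays moved. The work goes in short steps, Python scripts to look and compute and a tool call to move; the robot and the scene stay as the last step left them, time stands still between calls to the robot, and variables do not carry over. Pictures are saved under pics/ and viewed, at most 10 in all, crops included, and the job is handed in when it is done.

Besides the shell and the picture viewer there is one more tool, called after "Emit:" as a command line: name --pt "numbers of a row" for each row, then --argument value for the rest. apply_moves: Moves the arm, as the interface text tells. Its arguments: {"type":"object","properties":{"steps":{"type":"array","items":{"type":"array","items":{"type":"number"}}},"force":{"type":"number"}},"required":["steps"]}

```bash
ls; mkdir -p pics
cat > h.py <<'E'
import numpy as np, cv2
from scipy.spatial.transform import Rotation as R
from bench import r
def cloud(c):
    h,w=c["z_map"].shape; f=h/2/np.tan(np.radians(c["fovy"])/2)
    u,v=np.meshgrid(np.arange(w),np.arange(h)); z=c["z_map"]
    p=np.stack([(u-c["cx"])/f*z,(v-c["cy"])/f*z,z],-1)
    o=np.array(c["orientation"])
    m=R.from_quat(o).as_matrix() if o.size==4 else o
    return p@m.T+np.array(c["position"])
def save(c,n): cv2.imwrite("pics/"+n+".png",c["pixels"][:,:,::-1])
E
python3 - <<'E'
from h import *
for n in ("top","scene"):
    c=r.camera(n); save(c,n); np.savez(n+".npz",P=cloud(c),px=c["pixels"])
    print(n,c["fovy"],c["cx"],c["cy"],c["position"],c["orientation"])
print(r.read_state())
E
```

```text
pics
top 51.22583408812243 287.064407407504 212.41659690489772 [ 0.39885689 -0.05025524  1.23145498] [-0.69594706  0.71540562 -0.04307863  0.04468456]
scene 43.356434687030195 275.8758902822524 213.25800135931098 [0.32280031 1.20142265 0.65337596] [-0.07507197  0.83996121 -0.53538289  0.04684591]
{'time': 0.1, 'joint_positions': array([-1.35559977,  0.3327878 , -0.06468819,  1.46085732,  0.02159171,
        1.34989015, -0.08851026]), 'joint_vel': array([-0.00048966, -0.00300246,  0.00095651, -0.00383539, -0.00216507,
       -0.00154753,  0.00080267]), 'joint_torque': array([ 1.15503783e-03, -6.24539208e+01,  2.45689804e-02, -3.90723681e+01,
       -6.14416064e-02,  3.64843919e-02,  1.12806842e-04]), 'ee_pos': array([0.14715258, 0.6070766 , 0.22184651]), 'eef_rot': array([ 1.18620314e-01,  9.92939491e-01, -6.21983140e-04, -4.79693274e-05]), 'ft_force': array([ 0.37057991, -0.454775  ,  0.5444703 ]), 'torque': array([ 0.05016172,  0.01001885, -0.03945458]), 'grip_force': 0.0, 'width': 0.086873148019981}
```

View pics/top.png

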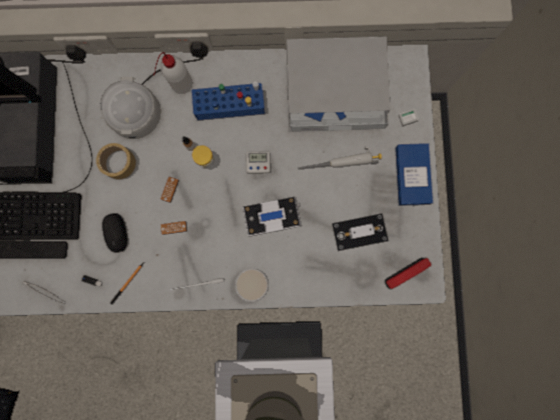

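View pics/scene.png

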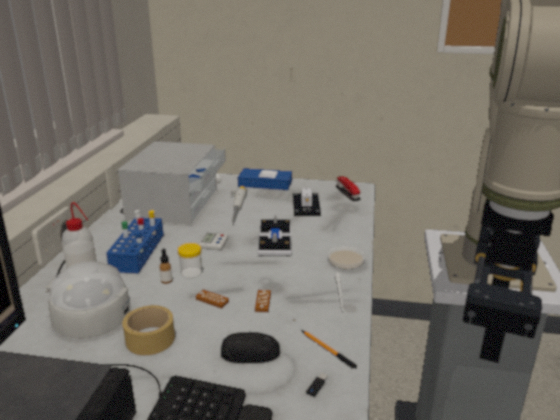

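Top view: the clamp base is at (272,216), with the cover at (360,232). There are two amber chip candidates, at (174,228) and (170,189). I'll check the geometry and compare their distances to the base.

Run:
```python
from h import *
d=np.load("top.npz");P=d["P"];px=d["px"]
for n,(u,v) in dict(c1=(174,228),c2=(170,189),pad=(272,216),cover=(360,232),desk=(220,250),desk2=(100,290),base=(275,410),jar=(203,155),timer=(260,157),box=(413,175),stapler=(408,273),bl=(5,395),disc=(250,285)).items():
    print(n,P[v,u].round(3), px[v,u])
z=P[...,2]
hsv=cv2.cvtColor(px,cv2.COLOR_RGB2HSV)
for n,(u,v) in dict(c1=(174,228),c2=(170,189)).items():
    m=np.zeros(z.shape,bool);m[v-22:v+22,u-22:u+22]=1
    m&=(z>0.006)&(z<.03)&(hsv[...,1]>80)
    q=P[m];rc=cv2.minAreaRect((q[:,:2]*1000).astype(np.float32));print(n,rc,np.median(q[:,2]),len(q),np.hypot(*rc[0]))
for n,(u,v),w in (("base",(272,216),36),("cover",(360,232),36)):
    for lo,hi in ((.008,.07),(.028,.045)):
        m=np.zeros(z.shape,bool);m[v-28:v+28,u-w:u+w]=1
        q=P[m&(z>lo)&(z<hi)];print(n,lo,cv2.minAreaRect((q[:,:2]*1000).astype(np.float32)),len(q))
im=np.hstack([cv2.resize(px[v-40:v+40,u-40:u+40],(400,400),interpolation=cv2.INTER_CUBIC) for u,v in ((172,208),(272,216))])
cv2.imwrite("pics/crop1.png",im[:,:,::-1])
```

```text
c1 [0.516 0.267 0.013] [136 104  80]
c2 [0.627 0.28  0.011] [123  93  71]
pad [ 0.541 -0.007  0.024] [ 42  71 121]
cover [ 0.488 -0.246  0.043] [169 162 160]
desk [ 0.452  0.142 -0.002] [142 137 133]
desk2 [0.35  0.475 0.001] [131 126 121]
base [ 0.072 -0.009  0.172] [63 57 50]
jar [0.709 0.176 0.064] [168 135  58]
timer [0.712 0.023 0.015] [117 116 103]
box [ 0.643 -0.402  0.037] [158 151 149]
stapler [ 0.374 -0.37   0.042] [128  37  37]
bl [0.163 0.517 0.33 ] [9 5 6]
disc [0.353 0.057 0.017] [147 137 123]
c1 ((518.2786865234375, 269.94244384765625), (29.481525421142578, 68.35418701171875), 7.4894280433654785) 0.011533488055069263 235 584.364372540716
c2 ((627.4527587890625, 281.9886169433594), (31.553220748901367, 69.1603775024414), 71.0521469116211) 0.01176087764906908 240 687.9059126055206
base 0.008 ((549.2047729492188, -10.096969604492188), (98.95570373535156, 161.7784881591797), 9.51581859588623) 1669
base 0.028 ((541.9705810546875, -6.271202087402344), (79.91393280029297, 144.03872680664062), 9.532530784606934) 906
cover 0.008 ((480.3077392578125, -244.8958740234375), (99.05451202392578, 162.13963317871094), 9.762144088745117) 1455
cover 0.028 ((491.023681640625, -251.62767028808594), (27.883960723876953, 92.59444427490234), 9.999204635620117) 74
```

View pics/crop1.png

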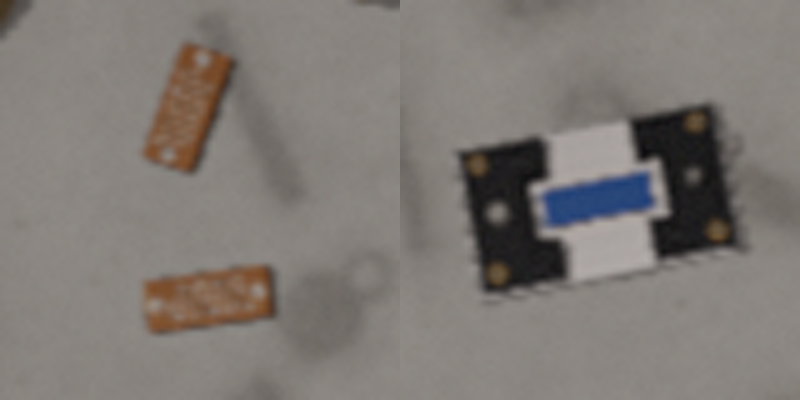

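Candidates that look like the chip are A (174,228), world (0.518, 0.270), 0.58 m from the base, and B (170,189), world (0.627, 0.282), 0.69 m. A is the nearer one, and it fits: 30 x 70 mm, top at z ≈ 12 mm, amber with a white meander. The crop shows it as the lower one. In the crop the base's large dowel is at its left end (+y). I'm moving above A.

Emit:
apply_moves --pt "0 0 1.2 -440 -240 60 1" --pt "0 0 1.2 -440 -240 60 1" --pt "0 0 1.2 -440 -240 60 1" --pt "0 0 1.2 -440 -240 60 1" --pt "0 0 1.2 -440 -240 60 1" --pt "0 0 1.2 -440 -240 60 1" --pt "0 0 1.2 -440 -240 60 1" --pt "0 0 1.2 -440 -240 60 1" --pt "0 0 1.2 -440 -240 60 1" --pt "0 0 1.2 -440 -240 60 1" --pt "0 0 1.2 -440 -240 60 1" --pt "0 0 1.2 -440 -240 60 1" --pt "0 0 1.2 -440 -240 60 1" --pt "0 0 1.2 -440 -240 60 1" --pt "0 0 1.2 -440 -240 60 1" --pt "0 0 1.2 -440 -240 60 1"

```text
time: 1.43
ee_pos: [0.5174, 0.2717, 0.1624]
eef_rot: [0.658, 0.753, -0.0, -0.0]
ft_force: [0.6, 0.3, 0.5]
width: 0.0869
grip_force: 0.0
```

```bash
cat >> h.py <<'E'
def rect(q):
    (c,(a,b),t)=cv2.minAreaRect((q[:,:2]*1000).astype(np.float32))
    if a>b: a,b,t=b,a,t-90      # t = yaw of the short side
    return np.array(c)/1000,(a,b),(t+90)%180-90
def togo(xyz,yaw):
    "rotation about tool z [rad], shift in tool axes [mm] to put the TCP at xyz, pointing down, tool y line at yaw [deg]"
    s=r.read_state(); M=R.from_quat(s["eef_rot"])
    ty=M.as_matrix()[:,1]; cur=np.degrees(np.arctan2(ty[1],ty[0]))
    d=(yaw-cur+90)%180-90
    G=R.from_matrix(np.array([[np.sin(a:=np.radians(cur+d)),np.cos(a),0],[-np.cos(a),np.sin(a),0],[0,0,-1]]))
    return (M.inv()*G).as_rotvec().round(4), (M.inv().apply(np.array(xyz)-s["ee_pos"])*1000).round(1)
E
python3 - <<'E'
from h import *
c=r.camera("wrist"); save(c,"w1"); P=cloud(c);hsv=cv2.cvtColor(c["pixels"],cv2.COLOR_RGB2HSV)
z=P[...,2]; m=(z>.007)&(z<.03)&(hsv[...,1]>80)
n,l,st,ce=cv2.connectedComponentsWithStats(m.astype(np.uint8))
for i in range(1,n):
    if st[i,4]>800:
        q=P[l==i];cc,sz,yaw=rect(q);print(ce[i],st[i,4],cc.round(4),sz,yaw,np.median(q[:,2]))
        print(togo([*cc,.003],yaw))
s=r.read_state();print(s["time"],s["ee_pos"],s["eef_rot"],s["joint_positions"])
E
```

```text
[136.91701681  35.04411765] 952 [0.3866 0.3866] (8.51410961151123, 77.36099243164062) 51.69255065917969 0.009617950507468581Traceback (most recent call last):
  File "<stdin>", line 8, in <module>
  File "h.py", line 21, in togo
    G=R.from_matrix(np.array([[np.sin(a:=np.radians(cur+d)),np.cos(a),0],[-np.cos(a),np.sin(a),0],[0,0,-1]]))
  File "scipy/spatial/transform/_rotation.pyx", line 1143, in scipy.spatial.transform._rotation.Rotation.from_matrix
ValueError: Non-positive determinant (left-handed or null coordinate frame) in rotation matrix 0: [[ 0.78469578  0.61988106  0.        ]
 [-0.61988106  0.78469578  0.        ]
 [ 0.          0.         -1.        ]].
```

View pics/w1.png

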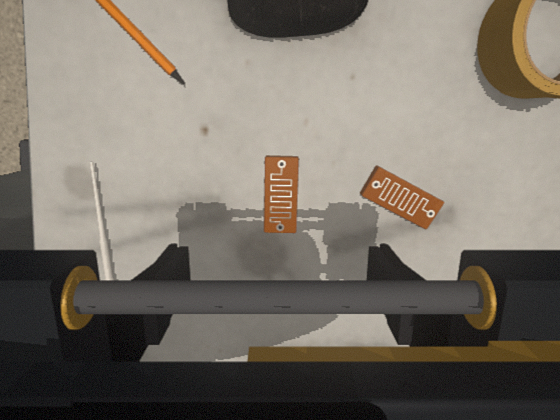

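The wrist view shows chip A at (281,194), aligned with the fingers, and chip B at (403,197). I'm fixing the helper and measuring.

```bash
sed -i 's/\[\[np.sin(a:=np.radians(cur+d)),np.cos(a),0\],\[-np.cos(a),np.sin(a),0\]/[[-np.sin(a:=np.radians(cur+d)),np.cos(a),0],[np.cos(a),np.sin(a),0]/' h.py
python3 - <<'E'
from h import *
c=r.camera("wrist"); P=cloud(c);hsv=cv2.cvtColor(c["pixels"],cv2.COLOR_RGB2HSV)
z=P[...,2]; m=(z>.005)&(z<.03)&(hsv[...,1]>80)
m=cv2.morphologyEx(m.astype(np.uint8),cv2.MORPH_CLOSE,np.ones((7,7)))
n,l,st,ce=cv2.connectedComponentsWithStats(m)
for i in range(1,n):
    if st[i,4]>1200:
        q=P[(l==i)&(z>.008)];cc,sz,yaw=rect(q);print(ce[i],st[i,4],cc.round(4),sz,yaw,np.median(q[:,2]))
        if yaw<30:print(togo([*cc,.003],yaw))
s=r.read_state();print(s["time"],s["ee_pos"],s["eef_rot"],s["joint_positions"])
E
```

```text
[496.5029778   52.61829995] 1847 [0.6054 0.4004] (75.4578628540039, 213.54043579101562) -79.40072917938232 0.019748231166645702
(array([-7.0000e-04, -3.0000e-04,  1.5212e+00]), array([115.2, 104.6, 159.7]))
[280.61042579 194.0982889 ] 2513 [0.5173 0.2905] (29.658767700195312, 107.87886810302734) 6.841590881347656 0.01323427454997897
(array([-0.0002, -0.0007,  0.016 ]), array([ 18.2,   2.5, 159.6]))
[401.30865648 197.62475519] 2553 [0.582  0.3006] (29.848468780517578, 169.65408325195312) 69.97909545898438 0.013334365098222112
1.5333 [0.51735067 0.27199645 0.16260591] [ 6.57635704e-01  7.53336021e-01  1.25922060e-04 -3.23338161e-04] [-0.85702833  0.28775543  0.35403455  1.6696553  -0.10638031  1.20302396
 -0.34261424]
```

Run:
```python
from h import *
c=r.camera("wrist"); P=cloud(c);hsv=cv2.cvtColor(c["pixels"],cv2.COLOR_RGB2HSV)
z=P[...,2]; m=np.zeros(z.shape,bool); m[145:245,250:312]=1; m&=(z>.010)&(z<.017)
m&=cv2.morphologyEx((hsv[...,1]>80).astype(np.uint8),cv2.MORPH_CLOSE,np.ones((7,7)))>0
m=cv2.morphologyEx(m.astype(np.uint8),cv2.MORPH_OPEN,np.ones((5,5)))>0
q=P[m];cc,sz,yaw=rect(q);print(cc.round(4),sz,yaw,np.median(q,0)); print(togo([*cc,.003],yaw))
```

```text
[0.5196 0.2714] (29.59596061706543, 69.64154052734375) 6.752094268798828 [0.51945711 0.27286788 0.01323523]
(array([-0.    , -0.0006,  0.0173]), array([ -0.8,   2.1, 159.7]))
```

Emit:
apply_moves --pt "0 0 0.017 -1 2 40 0.2" --pt "0 0 0.017 -1 2 80 0.2" --pt "0 0 0.017 -1 2 120 0.2" --pt "0 0 0.017 -1 2 145 0.2" --pt "0 0 0.017 -1 2 159 0.2" --pt "0 0 0.017 -1 2 159 0.0" --pt "0 0 0.017 -1 2 159 -0.6" --pt "0 0 0.017 -1 2 159 -0.6" --pt "0 0 0.017 -1 2 159 -0.6" --pt "0 0 0.017 -1 2 159 -0.6" --pt "0 0 0.017 -1 2 159 -0.6" --pt "0 0 0.017 -1 2 159 -0.6" --force 20

```text
time: 2.58
ee_pos: [0.5203, 0.2703, 0.0038]
eef_rot: [0.665, 0.747, 0.0, -0.0]
ft_force: [-1.4, 1.2, 2.1]
width: 0.0299
grip_force: 20.0
```

Emit:
apply_moves --pt "0 0 0 0 0 -30 -0.6" --pt "0 0 0 0 0 -65 -0.6" --pt "0 0 0 0 0 -105 -0.6" --pt "0 0 -0.049 -35 -1 -130 -0.6" --pt "0 0 -0.049 -75 -2 -145 -0.6" --pt "0 0 -0.049 -115 -3 -155 -0.6" --pt "0 0 -0.049 -155 -4 -165 -0.6" --pt "0 0 -0.049 -195 -5 -175 -0.6" --pt "0 0 -0.049 -235 -6 -180 -0.6" --pt "0 0 -0.049 -275 -7 -180 -0.6" --pt "0 0 -0.049 -310 -7 -180 -0.6" --pt "0 0 -0.049 -336 -7 -180 -0.6" --pt "0 0 -0.049 -336 -7 -180 -0.6" --pt "0 0 -0.049 -336 -7 -180 -0.6"

```text
time: 3.75
ee_pos: [0.5521, -0.0665, 0.1835]
eef_rot: [0.648, 0.762, -0.0, 0.0]
ft_force: [0.5, 0.7, -0.1]
width: 0.0295
grip_force: 20.0
```

Run:
```python
from h import *
c=r.camera("wrist"); save(c,"w2"); np.savez("w2.npz",P=cloud(c),px=c["pixels"])
s=r.read_state();print(s["time"],s["ee_pos"],s["eef_rot"],s["joint_positions"])
```

```text
3.8 [ 0.55222503 -0.06457303  0.18338825] [ 6.46726010e-01  7.62722362e-01  8.78621994e-05 -2.41618553e-04] [-0.45316737  0.21913521  0.56224956  1.72719751 -0.12367677  1.23086885
  0.30390976]
```

View pics/w2.png

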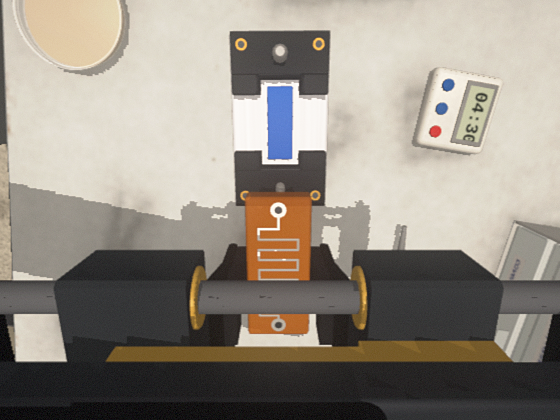

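View w2: the blue pad is at (280,122), the large dowel at (280,50) and the small dowel at (281,187). The held chip's far end is at (279,195). Now measuring the pad, the dowels and the held chip.

```bash
cat > m.py <<'E'
from h import *
d=np.load("w2.npz");P=d["P"];px=d["px"];z=P[...,2];hsv=cv2.cvtColor(px,cv2.COLOR_RGB2HSV)
m=np.zeros(z.shape,bool);m[75:170,255:305]=1
m&=(hsv[...,0]>100)&(hsv[...,0]<130)&(hsv[...,1]>120)&(abs(z-.026)<.006)
q=P[m];cc,sz,yaw=rect(q);print("pad",cc.round(4),sz,yaw,np.median(q,0).round(4))
b=np.zeros(z.shape,bool);b[25:210,225:335]=1;b&=(abs(z-.034)<.005)&(hsv[...,2]<90)
q=P[b];print("land",[x if np.isscalar(x) else np.round(x,4) for x in rect(q)],np.median(q[:,2]))
for n,(u,v) in dict(L=(280,50),S=(280,188)).items():
    w=np.zeros(z.shape,bool);w[v-15:v+12,u-15:u+15]=1
    q=P[w&(z>.048)&(z<.062)];print(n,len(q),q.mean(0).round(4),((q.max(0)+q.min(0))/2).round(4),np.ptp(q,axis=0).round(4))
    if n=="L":L=q.mean(0)
    else:S=q.mean(0)
print("mid",(L+S)/2,"yaw",np.degrees(np.arctan2(-(L-S)[0],(L-S)[1])),"len",np.linalg.norm(L-S))
m=np.zeros(z.shape,bool);m[188:340,235:320]=1;m&=(hsv[...,1]>80)&(z>.17)&(z<.21)
m=cv2.morphologyEx(m.astype(np.uint8),cv2.MORPH_CLOSE,np.ones((5,5)))>0
q=P[m&(z>.17)&(z<.21)];c,sz,y=rect(q);print("chip",c.round(4),sz,y,np.median(q[:,2]).round(4))
E
python3 m.py
```

```text
pad [ 0.5435 -0.0052] (20.443777084350586, 60.11383819580078) 9.239919662475586 [ 0.5434 -0.0041  0.0272]
land [array([ 0.5436, -0.005 ]), array([ 78.996, 143.239]), 9.420554161071777] 0.03514603434868624
L 204 [0.5349 0.0479 0.0534] [0.5349 0.0485 0.0527] [0.0113 0.0119 0.0079]
S 53 [ 0.5523 -0.0566  0.0524] [ 0.5524 -0.057   0.0521] [0.007  0.0054 0.0079]
mid [ 0.54361965 -0.00435947  0.05285834] yaw 9.478891375346585 len 0.10593985593371355
chip [ 0.5506 -0.0656] (36.91151809692383, 70.7279281616211) 9.357287406921387 0.1929
```

```bash
cat >> m.py <<'E'
M=R.from_quat(r.read_state()["eef_rot"]);e=r.read_state()["ee_pos"]
m&=(z>.185)&(z<.2); t=M.inv().apply(P[m]-e)*1000
print(np.percentile(t,[0.5,2,50,98,99.5],axis=0).round(1).T)
tb=M.inv().apply(np.array([.5436,-.005,.026])-e)*1000;print("base in tool",tb, e)
E
python3 m.py|tail -4
```

```text
[[-34.9 -33.6  11.1  34.2  34.4]
 [-15.2 -14.8  -0.5  14.   14.5]
 [-12.3 -10.9  -9.5  -6.   -2.8]]
base in tool [ 60.10567387   1.25876264 157.41703497] [ 0.55222503 -0.06457303  0.18338825]
```

Emit:
apply_moves --pt "0 0 0 30 1 20 -0.6" --pt "0 0 0 60 1.5 50 -0.6" --pt "0 0 0 60 1.5 85 -0.6" --pt "0 0 0 60 1.5 110 -0.6" --pt "0 0 0 60 1.5 110 -0.6" --pt "0 0 0 60 1.5 110 -0.6"

```text
time: 4.3
ee_pos: [0.5432, -0.0041, 0.0731]
eef_rot: [0.646, 0.764, -0.001, -0.001]
ft_force: [0.3, -0.7, 1.0]
width: 0.0298
grip_force: 20.0
```

Run:
```python
from h import *
c=r.camera("wrist")
s=r.read_state();print(s["time"],s["ee_pos"],s["ft_force"],togo([.5437,-.005,.0305],9.4))
```

```text
4.35 [ 0.54443773 -0.00460924  0.07459847] [-0.1370511   0.29402243  0.17522681] (array([ 0.0005, -0.    ,  0.0019]), array([-0.3, -0.8, 44.1]))
```

Emit:
apply_moves --pt "0 0 0 0 0 15 -0.6" --pt "0 0 0 0 0 25 -0.6" --pt "0 0 0 0 0 33 -0.6" --pt "0 0 0 0 0 38 -0.6" --pt "0 0 0 0 0 41 -0.6" --pt "0 0 0 0 0 43 -0.6" --pt "0 0 0 0 0 43 -0.6" --pt "0 0 0 0 0 43 -0.6"

```text
time: 5.02
ee_pos: [0.5442, -0.0053, 0.0308]
eef_rot: [0.646, 0.763, 0.0, 0.0]
ft_force: [0.0, -0.0, -0.1]
width: 0.0297
grip_force: 20.0
```

Run:
```python
from h import *
s=r.read_state();print(s["time"],s["ee_pos"],s["ft_force"],s["torque"],togo([.5437,-.005,.0305],9.4))
```

```text
5.0167 [ 0.54420378 -0.00531875  0.03084103] [ 0.0410888  -0.02561759 -0.08274704] [-0.09454888  0.06055581  0.0136349 ] (array([ 0.0004, -0.0001,  0.0009]), array([ 0.4, -0.4,  0.3]))
```

Emit:
apply_moves --pt "0 0 0 0 0 0 0.1" --pt "0 0 0 0 0 0 0.1" --pt "0 0 0 0 0 0 0.1" --pt "0 0 0 0 0 -20 0.1" --pt "0 0 0 0 0 -60 0.1" --pt "0 0 0 -20 0 -100 0.1" --pt "0 0 0 -60 0 -130 0.3" --pt "0 0 0 -80 0 -150 0.3" --pt "0 0 0 -80 0 -150 0.3"

```text
time: 5.77
ee_pos: [0.5595, -0.0914, 0.1866]
eef_rot: [0.649, 0.761, 0.002, 0.004]
ft_force: [0.3, -1.1, 0.5]
width: 0.0553
grip_force: 0.0
```

Run:
```python
from h import *
c=r.camera("wrist"); save(c,"w3"); P=cloud(c);np.savez("w3.npz",P=P,px=c["pixels"]);hsv=cv2.cvtColor(c["pixels"],cv2.COLOR_RGB2HSV);z=P[...,2]
m=np.zeros(z.shape,bool);m[:250,200:360]=1
m&=cv2.morphologyEx(((hsv[...,1]>80)&(hsv[...,0]<20)).astype(np.uint8),cv2.MORPH_CLOSE,np.ones((7,7)))>0
m&=(abs(z-.038)<.008)
q=P[m];M=R.from_euler("z",9.4,degrees=True);t=M.inv().apply(q-[.5436,-.005,0])*1000
print(np.percentile(t,[1,50,99],axis=0).round(1).T,rect(q)[2])
s=r.read_state();print(s["time"],s["ee_pos"],togo([.497,-.32,.2],9.4))
```

```text
[[-34.    0.8  33.8]
 [-64.7   3.   66.7]
 [ 34.4  39.1  40.9]] 9.385602951049805
5.8167 [ 0.55857463 -0.08812248  0.18369874] (array([ 0.0055,  0.0017, -0.0046]), array([-219.2,  -97.5,  -16.5]))
```

View pics/w3.png

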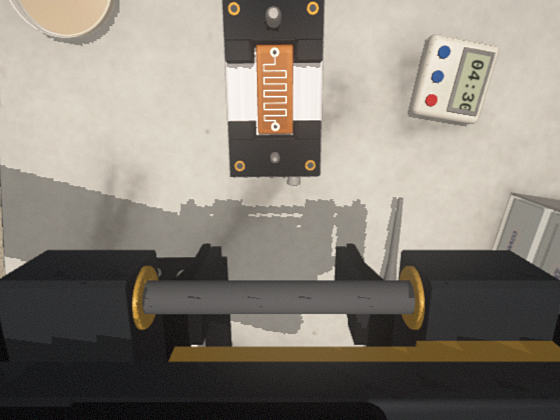

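View w3: the chip sits at (275,90) in the nest. Its top reads about 38 mm after removing the +1.2 mm depth bias, so it is seated and released. Next, the cover.

Emit:
apply_moves --pt "0 0 0 -35 -16 -5 0.5" --pt "0 0 0 -70 -31 -10 0.8" --pt "0 0 0 -105 -47 -15 0.8" --pt "0 0 0 -140 -62 -15 0.8" --pt "0 0 0 -175 -78 -15 0.8" --pt "0 0 0 -205 -91 -15 0.8" --pt "0 0 0 -219 -97 -15 0.8" --pt "0 0 0 -219 -97 -15 0.8" --pt "0 0 0 -219 -97 -15 0.8"

```text
time: 6.57
ee_pos: [0.4971, -0.3158, 0.1945]
eef_rot: [0.647, 0.763, -0.0, -0.001]
ft_force: [0.4, 0.3, -0.3]
width: 0.0781
grip_force: 0.0
```

Run:
```python
from h import *
c=r.camera("wrist"); save(c,"w4"); P=cloud(c);np.savez("w4.npz",P=P,px=c["pixels"])
s=r.read_state();print(s["time"],s["ee_pos"],s["eef_rot"])
```

```text
6.6167 [ 0.4977532  -0.31461693  0.19459505] [ 6.46039595e-01  7.63303460e-01  1.56190238e-04 -8.03433209e-04]
```

View pics/w4.png

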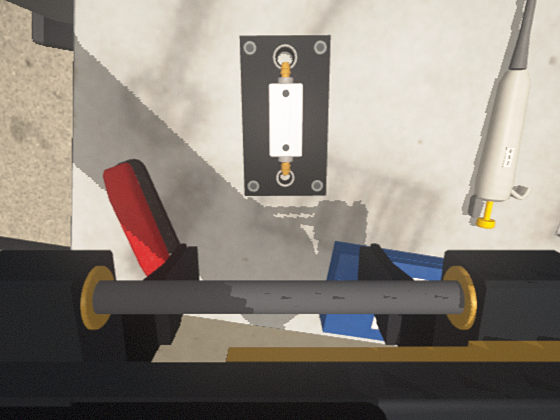

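View w4: the cover's grip block is at (286,118). The large hole is at (285,55), the +y end as needed, and the small hole is at (285,178).

Run:
```python
from h import *
d=np.load("w4.npz");P=d["P"];px=d["px"];z=P[...,2];hsv=cv2.cvtColor(px,cv2.COLOR_RGB2HSV)
b=np.zeros(z.shape,bool);b[25:205,230:340]=1
p=b&(abs(z-.0152)<.004)&(hsv[...,2]<90);p=cv2.morphologyEx(p.astype(np.uint8),cv2.MORPH_OPEN,np.ones((3,3)))>0
q=P[p];cc,sz,yaw=rect(q);print("plate",cc.round(4),sz,yaw,np.median(q[:,2]))
g=b&(abs(z-.0492)<.004)&(hsv[...,2]>140)&(hsv[...,1]<60);g=cv2.morphologyEx(g.astype(np.uint8),cv2.MORPH_OPEN,np.ones((5,5)))>0
q=P[g];gc,sz,gy=rect(q);print("grip",gc.round(4),sz,gy,np.median(q[:,2]))
print(togo([*gc,.1],yaw),togo([*gc,.020],yaw))
```

```text
plate [ 0.4925 -0.2511] (78.60154724121094, 143.15371704101562) 9.796937942504883 0.015241995488398108
grip [ 0.4927 -0.2508] (27.576114654541016, 60.010074615478516) 10.365372657775879 0.04914097096943476
(array([-0.0008, -0.0014, -0.005 ]), array([63.6,  5.6, 94.7])) (array([-0.0008, -0.0014, -0.005 ]), array([ 63.5,   5.7, 174.7]))
```

Emit:
apply_moves --pt "0 0 -0.005 20 2 20 0.8" --pt "0 0 -0.005 50 4 45 0.6" --pt "0 0 -0.005 63.5 5.7 80 0.6" --pt "0 0 -0.005 63.5 5.7 115 0.6" --pt "0 0 -0.005 63.5 5.7 145 0.6" --pt "0 0 -0.005 63.5 5.7 165 0.6" --pt "0 0 -0.005 63.5 5.7 175 0.6" --pt "0 0 -0.005 63.5 5.7 177 0.4" --pt "0 0 -0.005 63.5 5.7 177 -0.7" --pt "0 0 -0.005 63.5 5.7 177 -0.7" --pt "0 0 -0.005 63.5 5.7 177 -0.7" --pt "0 0 -0.005 63.5 5.7 177 -0.7" --pt "0 0 -0.005 63.5 5.7 177 -0.7" --pt "0 0 -0.005 63.5 5.7 177 -0.7" --pt "0 0 -0.005 63.5 5.7 177 -0.7" --force 58

```text
time: 7.87
ee_pos: [0.4928, -0.2527, 0.0189]
eef_rot: [0.645, 0.765, 0.0, 0.0]
ft_force: [-0.7, 0.2, 3.6]
width: 0.0277
grip_force: 58.0
```

Run:
```python
from h import *
s=r.read_state();print(s["ee_pos"],s["eef_rot"],s["ft_force"],s["width"],s["grip_force"])
```

```text
[ 0.4928094  -0.25265295  0.01887712] [6.44539335e-01 7.64571100e-01 2.00806045e-04 1.96432868e-04] [-0.69470383  0.23486856  3.55781912] 0.02770973789060626 58.00025730393827
```

Emit:
apply_moves --pt "0 0 0 0 0 -10 -0.7" --pt "0 0 0 0 0 -30 -0.7" --pt "0 0 0 0 0 -60 -0.7" --pt "0 0 0 0 0 -95 -0.7" --pt "0 0 0 15 20 -125 -0.7" --pt "0 0 0 35 45 -150 -0.7" --pt "0 0 0 55 70 -165 -0.7" --pt "0 0 0 72 87 -165 -0.7" --pt "0 0 0 76 91 -165 -0.7" --pt "0 0 0 76 91 -165 -0.7" --pt "0 0 0 76 91 -165 -0.7" --pt "0 0 0 76 91 -165 -0.7"

```text
time: 8.87
ee_pos: [0.5682, -0.164, 0.1833]
eef_rot: [0.645, 0.764, -0.001, -0.0]
ft_force: [-0.1, 0.1, -2.6]
width: 0.0277
grip_force: 58.0
```

Run:
```python
from h import *
c=r.camera("wrist"); save(c,"w5"); s=r.read_state(); P=cloud(c);np.savez("w5.npz",P=P,px=c["pixels"],e=s["ee_pos"],o=s["eef_rot"])
print(s["time"],s["ee_pos"],s["eef_rot"],s["ft_force"],s["torque"])
```

```text
8.9167 [ 0.56830316 -0.16395875  0.18338898] [ 6.45483746e-01  7.63773890e-01 -3.65333588e-04 -2.12386993e-04] [ 0.50378352 -0.03967206 -2.98647155] [-0.09391073  0.01483492 -0.05186587]
```

View pics/w5.png

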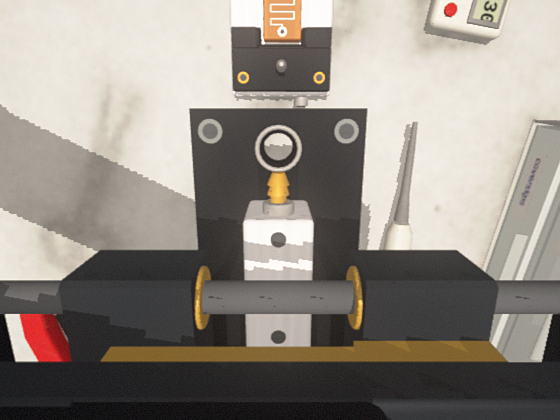

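Run:
```python
from h import *
d=np.load("w5.npz");P=d["P"];px=d["px"];z=P[...,2];M=R.from_quat(d["o"]);T=M.inv().apply(P.reshape(-1,3)-d["e"]).reshape(P.shape)*1000
pl=np.zeros(z.shape,bool);pl[95:245,180:375]=1;pl&=(T[...,2]>-1)&(T[...,2]<12)
t=T[pl];print("plate top z",np.median(t[:,2]),"xmax",np.percentile(t[:,0],[99,99.8]),"y",np.percentile(t[:,1],[.3,1,99,99.7]))
far=pl&(T[...,0]<65)&(T[...,0]>0); q=T[far]
L=[(T[v][far[v]][:,1].min(),T[v][far[v]][:,1].max(),np.median(T[v][far[v]][:,0])) for v in range(125,240,5) if far[v].sum()>20]
L=np.array(L);print("sides fit: yaw",np.degrees(np.arctan(np.polyfit(L[:,2],L[:,0],1)[0])),np.degrees(np.arctan(np.polyfit(L[:,2],L[:,1],1)[0])),"mid y",(L[:,0]+L[:,1]).mean()/2, "w",(L[:,1]-L[:,0]).mean())
# hole: bright/gap in plate
g=cv2.cvtColor(px,cv2.COLOR_RGB2GRAY)[120:180,245:312]
c=cv2.HoughCircles(cv2.resize(g,None,fx=4,fy=4,interpolation=cv2.INTER_CUBIC),cv2.HOUGH_GRADIENT,1.5,40,param1=120,param2=30,minRadius=40,maxRadius=110)
zp=np.median(t[:,2])
# homography from plate pixels to tool xy
vv,uu=np.nonzero(pl&(abs(T[...,2]-zp)<1)); A,_=cv2.findHomography(np.c_[uu,vv].astype(np.float32),T[vv,uu,:2].astype(np.float32),cv2.RANSAC,1.)
for cc in c[0][:4]:
    u,v=cc[0]/4+245-.375,cc[1]/4+120-.375
    x=cv2.perspectiveTransform(np.array([[[u,v]]],np.float32),A)[0,0];e=cv2.perspectiveTransform(np.array([[[u+cc[2]/4,v]]],np.float32),A)[0,0]
    print("hole",u,v,cc[2]/4,x,"r mm",np.linalg.norm(e-x))
sd=np.zeros(z.shape,bool);sd[50:80,265:297]=1;sd&=(z>.048)&(z<.062);print("S",P[sd].mean(0),sd.sum())
h=np.zeros(z.shape,bool);h[120:180,245:312]=1;h&=(z<.1);v,u=np.nonzero(h);print("through pix",u.mean(),v.mean(),np.ptp(u),np.ptp(v))
print(M.apply([0,1,0]))
```

```text
plate top z 3.785637412734259 xmax [73.26237399 73.69153506] y [-39.88623394 -39.43548168  39.26755415  39.72216334]
sides fit: yaw -0.02043915896080782 0.1507468001610763 mid y -0.07181850245525467 w 79.6306125820548
hole 278.1875 147.1875 22.974998 [56.29617    -0.14029355] r mm 10.594606
hole 276.6875 157.3125 15.7375 [51.639893  -0.8350899] r mm 7.311395
S [ 0.55276044 -0.05842738  0.05267352] 89
through pix 278.3637901861252 145.95769881556683 27 26
[ 9.86007108e-01  1.66701199e-01 -8.32249215e-04]
```

Run:
```python
from h import *
print(togo([.5440,-.0069,.095],9.45))
```

```text
(array([-0.0008,  0.0001,  0.0025]), array([158.9,   2.3,  88.4]))
```

Emit:
apply_moves --pt "0 0 0.0025 25 0 0 -0.7" --pt "0 0 0.0025 60 1 5 -0.7" --pt "0 0 0.0025 95 2 15 -0.7" --pt "0 0 0.0025 125 2.3 35 -0.7" --pt "0 0 0.0025 148 2.3 60 -0.7" --pt "0 0 0.0025 159 2.3 80 -0.7" --pt "0 0 0.0025 159 2.3 88 -0.7" --pt "0 0 0.0025 159 2.3 88 -0.7" --pt "0 0 0.0025 159 2.3 88 -0.7" --pt "0 0 0.0025 159 2.3 88 -0.7"

```text
time: 9.75
ee_pos: [0.5457, -0.0072, 0.0969]
eef_rot: [0.647, 0.763, 0.001, 0.001]
ft_force: [0.1, -0.4, -1.9]
width: 0.0274
grip_force: 58.0
```

Run:
```python
from h import *
c=r.camera("wrist"); s=r.read_state(); print(s["time"],s["ee_pos"],s["ft_force"],s["torque"],togo([.5440,-.0069,.075],9.45))
cv2.imwrite("pics/w6.png",cv2.resize(c["pixels"][80:260,180:380],(800,720)[:1]+(600,))[:,:,::-1])
```

```text
9.8 [ 0.54574296 -0.00685955  0.09688663] [ 0.62196909 -0.09573312 -3.01078178] [-0.05356198  0.02075454  0.03895842] (array([0.0021, 0.0004, 0.0001]), array([ 0.3, -1.8, 21.9]))
```

View pics/w6.png

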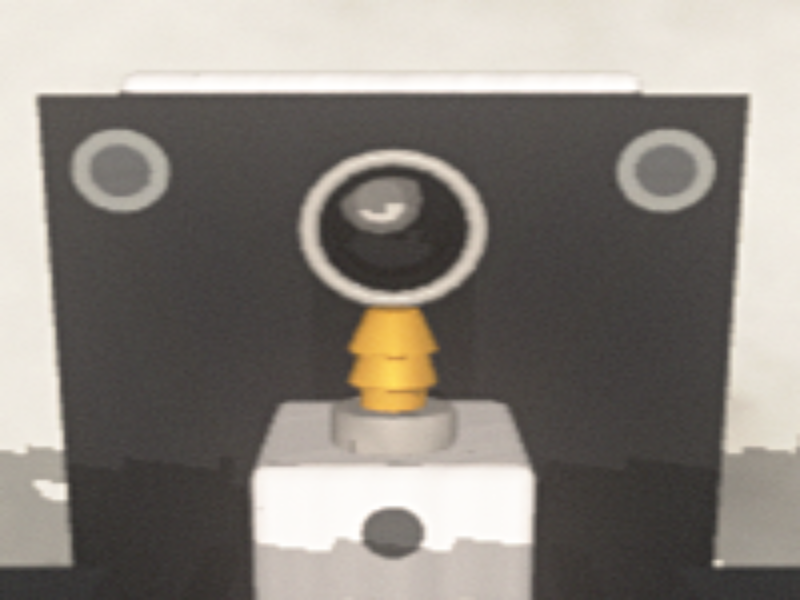

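The dowel tip appears at (382,205) in the hole centred at (393,228). It is about 1.5 mm to the low-x side, which agrees with the state reading. I'm correcting for it and lowering to just above the dowels.

Emit:
apply_moves --pt "0 0 0 0 -1.6 8 -0.7" --pt "0 0 0 0 -1.6 16 -0.7" --pt "0 0 0 0 -1.6 20 -0.7" --pt "0 0 0 0 -1.6 20 -0.7" --pt "0 0 0 0 -1.6 20 -0.7"

```text
time: 10.22
ee_pos: [0.543, -0.0056, 0.0751]
eef_rot: [0.646, 0.764, -0.0, -0.0]
ft_force: [-0.2, -0.0, -2.5]
width: 0.0277
grip_force: 58.0
```

Run:
```python
from h import *
c=r.camera("wrist"); s=r.read_state(); print(s["time"],s["ee_pos"],s["ft_force"],s["torque"],togo([.5440,-.0069,.058],9.45))
cv2.imwrite("pics/w7.png",cv2.resize(c["pixels"][100:170,235:325],(720,560),interpolation=cv2.INTER_CUBIC)[:,:,::-1])
```

```text
10.2667 [ 0.54323093 -0.00550672  0.07543982] [-0.22383705 -0.34630546 -3.4886188 ] [-0.0567624   0.00054483 -0.04219488] (array([-0.0002,  0.0001,  0.0026]), array([-1.5,  0.5, 17.4]))
```

View pics/w7.png

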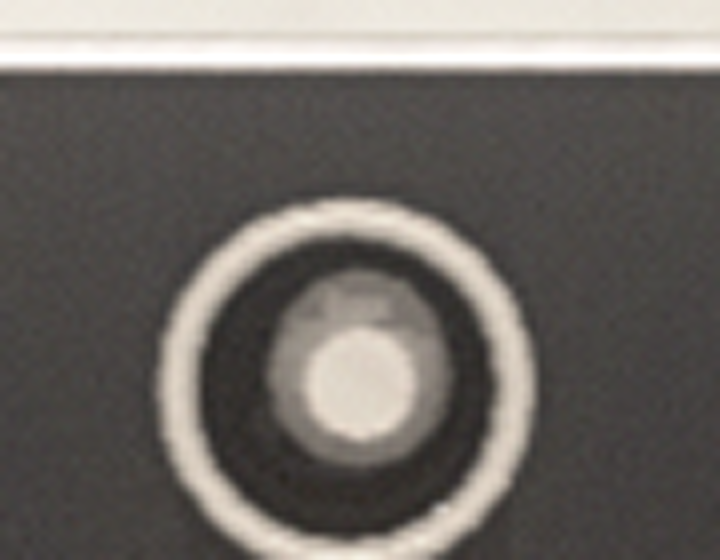

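Run:
```python
from h import *
c=r.camera("wrist"); s=r.read_state(); P=cloud(c); M=R.from_quat(s["eef_rot"]);T=M.inv().apply(P.reshape(-1,3)-s["ee_pos"]).reshape(P.shape)*1000
print(c["fovy"],M.inv().apply(R.from_quat(c["orientation"]).as_matrix()[:,2]))
w=T[100:170,235:325]; g=cv2.cvtColor(c["pixels"],cv2.COLOR_RGB2GRAY)[100:170,235:325]
d=(w[...,2]>14)&(w[...,2]<30); print("dowel pts",d.sum(),w[d].mean(0))
v,u=np.mgrid[0:70,0:90]
tip=((u-45)**2+(v-47.5)**2<6**2);print("tip px",np.median(w[tip],0),w[tip].mean(0))
rr=np.hypot(u-43.4,v-48.1); ring=(rr>19.5)&(rr<22)&(g>150); print("ring",ring.sum(),w[ring].mean(0),(w[ring].max(0)+w[ring].min(0))/2,np.ptp(w[ring],axis=0))
print("edge x", np.percentile(w[(abs(w[...,2]-4)<3)][:,0],99.5))
```

```text
60.69692905124205 [-2.65549621e-01  3.85073887e-04  9.64097117e-01]
dowel pts 441 [54.75961215  0.38523769 21.7694095 ]
tip px [54.5075354   0.75517779 20.39480464] [54.49269388  0.75628754 20.43672918]
ring 306 [56.05242609  0.47831835  1.96833494] [ 5.92151784e+01 -4.42119821e-03 -7.91556562e+01] [ 26.37536821  19.83977882 168.11987167]
edge x 73.6396723532711
```

The 3D check agrees with the state: I need a shift of (-1.5, +0.5) mm in tool axes. Applying it and lowering onto the dowels.

Emit:
apply_moves --pt "0 0 0 -1.5 0.5 0 -0.7" --pt "0 0 0 -1.5 0.5 1 -0.7" --pt "0 0 0 -1.5 0.5 4 -0.7" --pt "0 0 0 -1.5 0.5 7 -0.7" --pt "0 0 0 -1.5 0.5 10 -0.7" --pt "0 0 0 -1.5 0.5 13 -0.7" --pt "0 0 0 -1.5 0.5 16 -0.7" --pt "0 0 0 -1.5 0.5 16 -0.7"

```text
time: 10.98
ee_pos: [0.5435, -0.0069, 0.0587]
eef_rot: [0.645, 0.764, -0.0, -0.0]
ft_force: [-0.0, -0.2, -3.1]
width: 0.0276
grip_force: 58.0
```

Run:
```python
from h import *
s=r.read_state(); print(s["time"],s["ee_pos"],s["ft_force"],s["torque"],togo([.5440,-.0069,.053],9.45))
```

```text
10.9833 [ 0.54348274 -0.00688824  0.05873538] [-3.04405856e-03 -2.10236738e-01 -3.07134547e+00] [-0.12457347  0.04003966  0.05171432] (array([-0.0011, -0.    ,  0.0025]), array([-0.1,  0.5,  5.7]))
```

Emit:
apply_moves --pt "0 0 0 0 0 2 -0.7" --pt "0 0 0 0 0 3.5 -0.7" --pt "0 0 0 0 0 5 -0.7" --pt "0 0 0 0 0 6 -0.7" --pt "0 0 0 0 0 6 -0.7" --pt "0 0 0 0 0 6 -0.7"

```text
time: 11.48
ee_pos: [0.5442, -0.0069, 0.0541]
eef_rot: [0.646, 0.764, 0.0, 0.0]
ft_force: [-1.9, -0.5, 6.1]
width: 0.0279
grip_force: 58.0
```

Emit:
apply_moves --pt "0 0 0 0 0 1 -0.7" --pt "0 0 0 0 0 2 -0.7" --pt "0 0 0 0 0 3 -0.7" --pt "0 0 0 0 0 3 -0.7" --pt "0 0 0 0 0 3 -0.7" --pt "0 0 0 0 0 3 -0.7"

```text
time: 11.98
ee_pos: [0.5442, -0.0069, 0.0528]
eef_rot: [0.646, 0.764, 0.001, -0.0]
ft_force: [-13.8, 0.1, 29.2]
width: 0.0276
grip_force: 58.0
```

Emit:
apply_moves --pt "0 0 0 0 -0.5 0 -0.7" --pt "0 0 0 0 -1 0 -0.7" --pt "0 0 0 0 -1 0 -0.7"

```text
time: 12.23
ee_pos: [0.5442, -0.0069, 0.0528]
eef_rot: [0.646, 0.764, 0.001, 0.0]
ft_force: [-7.2, 0.0, 22.9]
width: 0.0274
grip_force: 58.0
```

Run:
```python
from h import *
c=r.camera("wrist");s=r.read_state();P=cloud(c);save(c,"w8");print(s["time"],s["ee_pos"],s["eef_rot"],s["ft_force"],s["torque"])
B=R.from_euler("z",9.4,degrees=True).inv().apply(P.reshape(-1,3)-[.5437,-.005,0]).reshape(P.shape)*1000
g=cv2.cvtColor(c["pixels"],cv2.COLOR_RGB2GRAY)
m=(abs(B[...,0])<38)&(B[...,1]>5)&(B[...,1]<70)&(abs(B[...,2]-49)<5)&(g<100)
q=B[m];A=np.c_[q[:,:2],np.ones(len(q))]
k=np.linalg.lstsq(A,q[:,2],rcond=None)[0];print(m.sum(),"plate z at centre, tilt mm/m",k[2],k[:2]*1000,np.median(q[:,2]))
d=(abs(B[...,2]-54)<5)&(np.hypot(B[...,0],B[...,1]-54)<4);print("dowel z",np.median(B[d],0),d.sum())
for sx in(-1,1):
  b=(abs(B[...,0]-sx*36)<3)&(B[...,1]>5)&(B[...,1]<70)&(abs(B[...,2]-49)<5);print(np.median(B[b][:,2]))
```

```text
12.2833 [ 0.54413809 -0.00686396  0.05281803] [6.45508971e-01 7.63751484e-01 1.28510133e-03 4.33647163e-04] [-6.86132634 -0.38955354 23.54446964] [-0.10518274  2.10973931 -0.05393888]
15461 plate z at centre, tilt mm/m 49.2525855050694 [ 0.81122371 -1.14701083] 49.22485650880182
dowel z [-0.13063975 54.13897827 55.11995452] 251
49.24162461416609
49.280490352388824
```

Emit:
apply_moves --pt "0 0 0 0 -0.5 0.5 -0.7" --pt "0 0 0 0 -1 1 -0.7" --pt "0 0 0 0 -1 1 -0.7" --pt "0 0 0 0 -1 1 -0.7" --pt "0 0 0 0 -1 1 -0.7" --pt "0 0 0 0 -1 1 -0.7"

```text
time: 12.78
ee_pos: [0.5442, -0.0068, 0.0528]
eef_rot: [0.645, 0.764, 0.002, 0.001]
ft_force: [-8.1, 0.5, 30.3]
width: 0.0275
grip_force: 58.1
```

Run:
```python
from h import *
c=r.camera("wrist");s=r.read_state();P=cloud(c);print(s["time"],s["ee_pos"],s["ft_force"],s["torque"],s["grip_force"],abs(s["joint_vel"]).max())
B=R.from_euler("z",9.4,degrees=True).inv().apply(P.reshape(-1,3)-[.5437,-.005,0]).reshape(P.shape)*1000
g=cv2.cvtColor(c["pixels"],cv2.COLOR_RGB2GRAY)
m=(abs(B[...,0])<38)&(B[...,1]>5)&(B[...,1]<70)&(abs(B[...,2]-49)<5)&(g<100)
q=B[m];k=np.linalg.lstsq(np.c_[q[:,:2],np.ones(len(q))],q[:,2],rcond=None)[0];print(k[2],k[:2]*1000)
```

```text
12.8333 [ 0.54416872 -0.00688512  0.05277444] [-7.76365643  0.8863158  31.06921353] [-0.01338721  2.32636976 -0.02031703] 58.065618546679616 0.0009439957764329904
49.26327686997729 [ 0.27319978 -1.28702956]
```

The extra push raised the force from 23 to 31 N without lowering the cover, so it is hard on the land. It is level, and its top is about 6 mm below the dowel tip, as it should be when closed. Handing in.

```bash
python3 -c "
from bench import r
print(r.close_job())"
```

```text
the job is handed in; nothing more can be done
None
```

The amber chip nearest the base is released in the nest, and the cover is on its dowels, pressed flush (about 31 N) and still held; the job was handed in at about 12.8 s, with no verdict returned.

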